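# Spin the revolving display stand and stop it on its pointer

## Task

Check that the revolving display plate on the counter runs freely: flick its upright tab with a closed fingertip so that the plate spins counter-clockwise (seen from above) and the tab runs past the fixed pointer once with nothing touching it. While it is still turning, brake it with a fingertip on its second pass or a later one, so that the first time it comes to rest the tab stands right at the pointer; then take the hand away and leave it there. Be gentle, only touch and push, do not grip, shift or lift the stand, and leave the things around it alone.

Things in the scene. Friction and masses are not known exactly. Their poses are not given: they have to be found in the camera images.
- stand: revolving display stand, loose, 2.4 kg; origin under its centre, on the plate's turning axis; z up. On a steel foot (190 mm across) turns a white plate, 240 mm across, upper face 45 mm above the counter, with a fixed black net pot (62 mm across, top 98 mm up) at its centre and one rubber tab near its rim. A fixed pointer arm reaches 153 mm out along the stand's -x; its nose is 42 mm high.
- wheel (a joint): angle of the plate, rad, counter-clockwise from above positive, no end stops, counting over whole turns: the tab is at the pointer at 0, 2 pi, 4 pi... Starts at rest between 0.6 and 2.6. Free bearing (inertia about 0.003 kg m2): untouched, it loses about 0.3 to 0.6 rad/s each second, then stays where it stops.
- tab (a point): the only upright on the plate's rim: a black rubber tab 18 mm wide along the radius, 6 mm thick along the motion, rising 37 mm above the plate's face (top 82 mm above the counter), centred 100 mm from the axis; it gives softly by up to 10 mm along the motion (0.1 N/mm, damped, springs back), so it hardly bounces off a finger. The point is at the middle of its top
- pointer (a point): where the tab's top is when it stands exactly at the pointer; fixed to the stand, 100 mm from the axis toward the stand's -x, 82 mm above the counter. The pointer itself is a steel upright just outside the plate's rim, its nose ending 127 mm from the axis on the same line
- feed_bottle: plant-feed bottle, white with an orange band and black cap, 47 mm across and 149 mm tall, standing behind the stand to the left; origin at the centre of its underside; not to be moved
- tape_roll: roll of tan tape lying flat, 96 mm across and 25 mm high, left of the stand; origin at the centre of its underside; not to be moved
- stapler: desk stapler 136 mm long, 34 mm wide, 45 mm high, right of the stand; origin at the centre of its underside; not to be moved
- spare_pot: black net pot 62 mm across and 50 mm high, standing on the counter behind the stand; origin at the centre of its underside; not to be moved

How it is judged:
By the outcome, as a careful person would: the job done as asked, in the order asked, and still so for the second after the job is handed in, with the robot touching nothing.
It also fails if it takes over 48 s, if anything falls off the work surface, if the arm or the gripper's body presses on something with over 40 N, if the wrist force passes 120 N, or if a joint passes its speed limit or range.

## Robot

A 6-joint arm with a two-finger parallel gripper is mounted at the origin on a cart in front of the work surface, level with it; the furniture and walls round the work are solid. World frame = base frame: x ahead of the robot, y to its left, z up, the work surface at z = 0. Lengths are in mm, angles in rad, forces in N, time in s.
With the tool pointing down it reaches from about 275 to 850 mm from the base axis. Payload 5.2 kg.
Tool frame: the origin (TCP) lies on the centre line of the jaws, within the pads' length; the fingertips stand tip_extent ahead of it and the grasp point (between the pads) lies 2 mm behind it (tip_extent is the distance from the TCP to the fingertips, in mm); z points along the fingers, y is the line along which they close (so a half turn about z gives the same grasp; the last joint's range is limited). The gripper opens to 85 mm and grips with 20 to 120 N. Pads are 22 mm wide; open, the fingers measure 114 mm over their backs; the gripper's body (76 mm by 85 mm) begins 54 mm behind the grasp point. The pads swing forward as they close: fully open they stand 13 mm farther back than shut.
Start: joints at [1.04, 0.259, 1.535, -0, 1.348, -0.203], TCP at [177.057, 520.726, 248.31] pointing down, gripper open.
Joint ranges: [-3.14, 3.14], [-0.91, 2.08], [0.19, 2.58], [-1.22, 4.36], [0.22, 2.71], [-3.12, 3.12]. Speed limits (rad/s): [2.57, 2.57, 3.14, 3.14, 3.14, 3.14].

## Interface

Orientations are given as a unit quaternion [x, y, z, w].
In Python, from rig import sense, camera, sign_off, tip_extent gives the robot as it stands.
- The arm moves only by the tool jog_arm, never from a script. Its argument "commands" is a list of rows, each an object with "translation": the shift along the world's x, y, z as a fraction of full scale, a list of three; "delta_rot": the turn, a rotation vector about the world's x, y, z as a fraction of full scale, a list of three; "fingers": the opening, from 0 (shut) to 1 (fully open). In form: [{"translation": [x, y, z], "delta_rot": [rx, ry, rz], "fingers": fingers}, ...]. A call has 1 to 20 rows; each row is the pose to reach, as a shift and turn from the pose commanded when the call began, turning the shorter way round; what a row does not reach only later rows make up. Full scale, the value 1, is 0.5 m for a shift and 180 degrees for a turn. A row lasts 1/8 s, in which the tool goes at most 62.5 mm and 10.7 degrees, less where a joint would pass 70% of its speed; a pose out of reach is approached as far as the arm can. A call with a number of a shift or a turn outside -1 to 1 is refused whole. A call with a gripper value outside its range is refused whole. The fingers move at their own pace and stop on an object; the grip force is fixed at half the most. Time passes only in rows, so rows that repeat a pose let the fingers close. It gives the time, the measured TCP pose, the force, the opening and the grip force at its end, in the units of the state.
- sense(): the state, without advancing time (a new reading comes with each control period).
- camera(name): name is "scene" or "top"; returns a dict with "pixels" (400x640x3 uint8, red, green, blue), "depth" (400x640 float32, mm along the optical axis (not along the pixel's ray), 0 where there is no reading), "camera_matrix" (3x3 intrinsics, pixels), "R" (3x3) and "t" (3): a world point X has camera coordinates R X + t. Camera axes: x right, y down, z forward; pixel columns grow to the right and rows downward; lengths in mm; the calibration is good to about 2 mm. A picture is of the moment at which its call begins.
- sign_off(): hands the job in; it is judged then, once.
The state is a dict: "time_s": time; "q": joint angles; "dq": joint speeds; "effort": joint torques, N m; "tcp_pos": TCP position; "orientation": TCP orientation; "contact_force": force on the tool from outside, world axes, zero at the start; "moment": the same for the moment, N m; "gripper_width": finger opening in mm; "grip_force": force on a finger pad.
Only numpy, scipy, OpenCV 4.12 (cv2) and the standard library are available. Lean on these libraries where they do the work, as an engineer would, in place of code of your own. Each camera call takes 0.05 s, during which the arm holds its last target. There are 200 camera calls.

## Working session

There is one attempt and no reset: what is moved stays moved. The work goes in short steps, Python scripts to look and compute and a tool call to move; the robot and the scene stay as the last step left them, time stands still between calls to the robot, and variables do not carry over. Pictures are saved under pics/ and viewed, at most 10 in all, crops included, and the job is handed in when it is done.

Besides the shell and the picture viewer there is one more tool, called after "Call:" as name([rows], argument=value, ...), one row to a line, values as JSON. jog_arm: Moves the arm, as the interface text tells. Its arguments: {"type":"object","properties":{"commands":{"type":"array","items":{"type":"object","properties":{"translation":{"type":"array","items":{"type":"number","minimum":-1,"maximum":1}},"delta_rot":{"type":"array","items":{"type":"number","minimum":-1,"maximum":1}},"fingers":{"type":"number"}}}}},"required":["commands"]}

```bash
mkdir -p pics; ls; python3 - <<'E'
from rig import sense,camera,tip_extent
import cv2,numpy as np
s=sense();print(s, tip_extent if not callable(tip_extent) else tip_extent())
for n in("scene","top"):
    c=camera(n);cv2.imwrite(f"pics/{n}0.png",c["pixels"][...,::-1]);np.savez(f"{n}0.npz",**c)
    print(n,c["camera_matrix"],c["R"],c["t"])
E
```

```text
pics
{'time_s': 0.0, 'q': array([ 1.04016452e+00,  2.59352759e-01,  1.53611327e+00, -1.08482186e-05,
        1.34797648e+00, -2.02797535e-01]), 'dq': array([ 0.000828  ,  0.00063854,  0.00040795,  0.00014248, -0.00066171,
       -0.00280112]), 'effort': array([ 7.86764504e-04, -4.46039021e+01, -2.90569532e+01, -1.31243046e-04,
        1.18686308e-02, -4.55446548e-05]), 'tcp_pos': array([176.81607011, 520.2713652 , 247.45728675]), 'orientation': array([ 1.63182820e-01,  9.86595414e-01, -8.65329686e-04, -3.26697477e-04]), 'contact_force': array([0.62713249, 0.15870366, 0.49951151]), 'moment': array([ 0.02792906, -0.04983516,  0.00879338]), 'grip_force': 0.0, 'gripper_width': 85.41211032278898} 17.0
scene [[471.71412374   0.         318.08150679]
 [  0.         471.71412374 201.28138956]
 [  0.           0.           1.        ]] [[ 0.75702464 -0.65301765 -0.02194638]
 [-0.40352215 -0.44084629 -0.80176333]
 [ 0.51389063  0.61581044 -0.59723858]] [-458.43761488  290.56586754  978.87293864]
top [[405.63616722   0.         330.88160991]
 [  0.         405.63616722 203.24849407]
 [  0.           0.           1.        ]] [[ 0.01195555 -0.99965214 -0.02350868]
 [-0.9985538  -0.01070342 -0.05268532]
 [ 0.05241537  0.02410457 -0.99833441]] [ -14.07132783  590.35000612 1164.37288639]
```

View pics/top0.png

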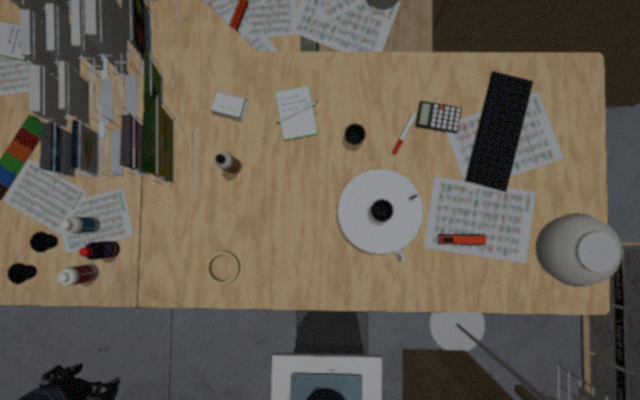

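View pics/scene0.png

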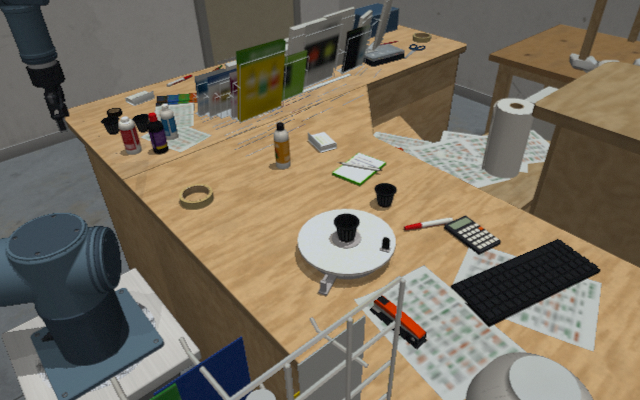

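The top view shows the plate centred near (380,211), the tab near (412,197) and the pointer near (400,256). The stapler is at (462,240), the spare pot at (355,133), the bottle at (226,161) and the tape at (224,266). The scene view matches: tab at (386,243), pointer at (327,284).

```bash
cat > h.py <<'E'
import numpy as np,cv2
def ray(c,uv,z):
    uv=np.atleast_2d(uv).astype(float);K,R,t=c["camera_matrix"],c["R"],c["t"]
    d=(np.linalg.inv(K)@np.c_[uv,np.ones(len(uv))].T).T@R; o=-R.T@t
    return o+d*((z-o[2])/d[:,2])[:,None]
def proj(c,X):
    p=(c["camera_matrix"]@(c["R"]@np.atleast_2d(X).T+c["t"][:,None])).T
    return p[:,:2]/p[:,2:]
E
python3 - <<'E'
from h import *
for n in("top","scene"):
    c=np.load(n+"0.npz");im=c["pixels"];hsv=cv2.cvtColor(im,cv2.COLOR_RGB2HSV)
    r=np.s_[150:270,325:435] if n=="top" else np.s_[195:285,285:405]
    m=np.zeros(im.shape[:2],np.uint8);m[r]=((hsv[r][...,1]<40)&(hsv[r][...,2]>120))*255
    m=cv2.morphologyEx(m,cv2.MORPH_OPEN,np.ones((7,7)))
    k=max(cv2.findContours(m,0,1)[0],key=cv2.contourArea);k=cv2.convexHull(k)[:,0]
    # top-face circle fit
    for z in(45,):
        P=ray(c,k,z)[:,:2]
        if n=="scene":
            # use far half only (near half shows the side)
            pass
        A=np.c_[2*P,np.ones(len(P))];x=np.linalg.lstsq(A,(P**2).sum(1),rcond=None)[0]
        print(n,len(k),"centre",x[:2],"r",np.sqrt(x[2]+x[:2]@x[:2]),"resid",np.std(np.hypot(*(P-x[:2]).T)))
    d=((hsv[...,2]<70)).astype(np.uint8);q=np.zeros_like(d);q[r]=d[r]
    N,L,S,C=cv2.connectedComponentsWithStats(q)
    for i in range(1,N):
        if S[i][4]>8: print(" dark",S[i],C[i],ray(c,C[i],64)[0],ray(c,C[i],98)[0])
t=np.load("top0.npz");o=t["pixels"]
cv2.imwrite("pics/crop.png",np.hstack([cv2.resize(o[160:270,330:440,::-1],(400,400),interpolation=cv2.INTER_CUBIC),cv2.resize(np.load("scene0.npz")["pixels"][195:300,290:395,::-1],(400,400),interpolation=cv2.INTER_CUBIC)]))
E
```

```text
top 36 centre [ 568.87541075 -146.79361242] r 120.2718407512418 resid 1.630943687417482
 dark [370 200  23  22 370] [381.28108108 210.25405405] [ 569.93531905 -148.81212209   64.        ] [ 568.69173331 -145.40979755   98.        ]
scene 29 centre [ 567.98768552 -148.68234936] r 119.34725553784341 resid 1.1493039660308304
 dark [377 195  17  13 175] [384.40571429 200.13714286] [ 733.28090274 -121.64774308   64.        ] [ 697.97803957 -151.48194179   98.        ]
 dark [334 214  25  29 532] [346.05263158 226.71428571] [ 583.43718426 -133.02024612   64.        ] [ 554.98639529 -162.33440145   98.        ]
 dark [382 238   7  12  67] [385.40298507 243.34328358] [ 609.71258961 -239.21845359   64.        ] [ 580.06027529 -263.67636265   98.        ]
```

View pics/crop.png

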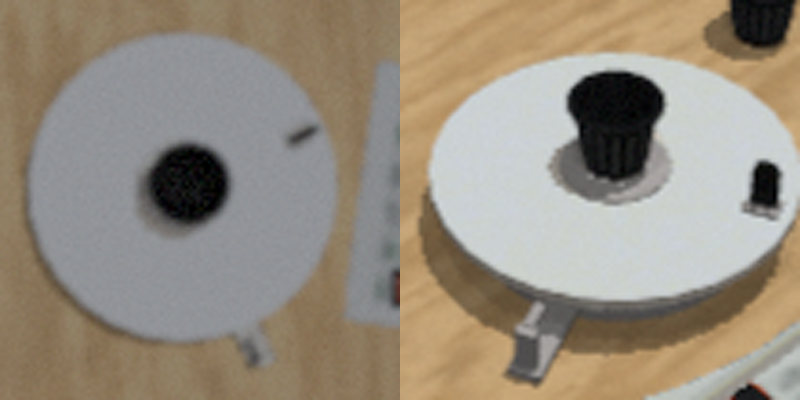

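```bash
python3 - <<'E'
from h import *
C=np.array([568.5,-147.7])
for n,z,roi in(("top",25,(240,275,385,415)),("scene",25,(265,300,310,345))):
    c=np.load(n+"0.npz");hsv=cv2.cvtColor(c["pixels"],cv2.COLOR_RGB2HSV)
    a,b,d,e=roi;m=hsv[a:b,d:e,1]<55
    v,u=np.nonzero(m);uv=np.c_[u+d,v+a]
    for z in(15,42):
        P=ray(c,uv,z)[:,:2]-C;r=np.hypot(*P.T);k=(r>126)&(r<156)
        th=np.degrees(np.arctan2(*P.T[::-1]));print(n,z,k.sum(),"ang",th[k].mean(),np.median(th[k]),th[k].std(),"rmax",r[k].max())
c=np.load("top0.npz");hsv=cv2.cvtColor(c["pixels"],cv2.COLOR_RGB2HSV)
v,u=np.nonzero(hsv[190:206,404:422,2]<110);P=ray(c,np.c_[u+404,v+190],70)[:,:2]-C
print("tab",len(u),P.mean(0),np.hypot(*P.mean(0)),np.degrees(np.arctan2(*P.mean(0)[::-1])))
for n,r,z in(("top",(238,242,455,470),45),):print("stapler",ray(c,(462,240),45))
for d in (255,):
  print(ray(c,(330+d*.275,160+350*.275),42)[0,:2]-C)
s=np.load("scene0.npz");print(ray(s,(290+.2625*537,195+.2625*303),42)[0,:2]-C)
for u,v in((537,303),(520,340)):print(s["depth"][int(195+.2625*v),int(290+.2625*u)])
E
```

```text
top 15 84 ang -154.1088560767023 -154.12771078937806 2.797946913084183 rmax 155.46961073122208
top 42 74 ang -155.18091649904648 -155.0409666037304 2.695753913315915 rmax 152.75196605764387
scene 15 108 ang -152.9149941270415 -152.71887883761536 3.219961731247704 rmax 155.7441540720378
scene 42 143 ang -148.3424253322733 -148.77318495734787 4.867030575498757 rmax 155.51438386108305
tab 25 [ 38.91779768 -86.16551157] 94.54676282447105 -65.69305330821933
stapler [[ 489.79077761 -376.62032257   45.        ]]
[-126.57784366  -56.86337038]
[  58.65349616 -214.56937173]
1111.6637
1084.0781
```

```bash
python3 - <<'E'
from h import *
a=np.load("top0.npz")["pixels"][240:270,385:415,::-1];b=np.load("scene0.npz")["pixels"][265:300,305:340,::-1]
cv2.imwrite("pics/p.png",np.hstack([cv2.resize(a,(390,390),interpolation=0),cv2.resize(b,(390,390),interpolation=0)]))
C=np.array([568.5,-147.7])
for n in("top","scene"):
    c=np.load(n+"0.npz")
    for th in(-152,-154,-156,-158):
        u=np.array([np.cos(np.radians(th)),np.sin(np.radians(th))])
        print(n,th,proj(c,[[*(C+127*u),42],[*(C+153*u),42],[*(C+153*u),8]]).round(1).tolist())
E
```

```text
top -152 [[401.1, 251.1], [405.5, 259.4], [403.6, 258.4]]
top -154 [[399.7, 251.8], [403.8, 260.2], [401.9, 259.2]]
top -156 [[398.3, 252.5], [402.0, 261.0], [400.2, 259.9]]
top -158 [[396.8, 253.1], [400.3, 261.7], [398.5, 260.6]]
scene -152 [[327.6, 274.3], [323.6, 282.3], [323.8, 292.8]]
scene -154 [[325.8, 273.8], [321.3, 281.6], [321.6, 292.2]]
scene -156 [[324.0, 273.2], [319.1, 280.9], [319.4, 291.5]]
scene -158 [[322.2, 272.6], [317.0, 280.2], [317.3, 290.7]]
```

View pics/p.png

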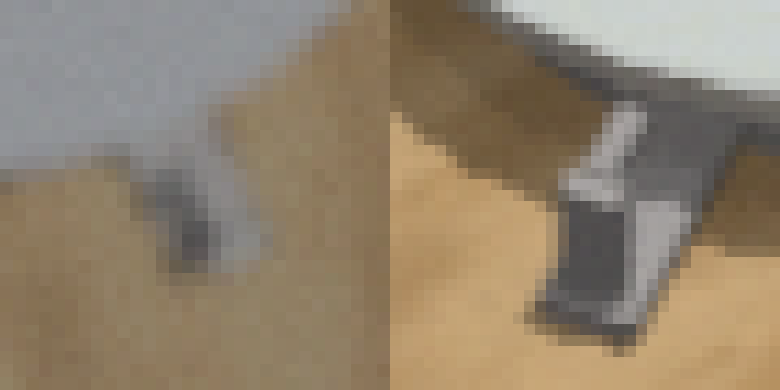

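Pointer angle comes out near -153.3° (nose at scene pixel (326,275), top pixel (399,251)), tab at -65.7° and axis at (568.5,-147.7). In the zoomed picture the pointer upright is at top pixel ~(400,256) and its ridge runs (326,275) to (324,282) in the scene. Now the approach.

Call:
jog_arm([
  {"translation":[0.1,-0.2,0],"delta_rot":[0,0,-0.03],"fingers":0},
  {"translation":[0.2,-0.4,0],"delta_rot":[0,0,-0.06],"fingers":0},
  {"translation":[0.3,-0.6,0],"delta_rot":[0,0,-0.0944],"fingers":0},
  {"translation":[0.4,-0.8,0],"delta_rot":[0,0,-0.0944],"fingers":0},
  {"translation":[0.4,-0.8,0],"delta_rot":[0,0,-0.0944],"fingers":0},
  {"translation":[0.4,-0.8,0],"delta_rot":[0,0,-0.0944],"fingers":0},
  {"translation":[0.4,-0.8,0],"delta_rot":[0,0,-0.0944],"fingers":0},
  {"translation":[0.4,-0.8,0],"delta_rot":[0,0,-0.0944],"fingers":0},
])

```text
time_s: 1.1
tcp_pos: [378.5, 117.4, 248.2]
orientation: [0.31, 0.951, -0.0, 0.0]
contact_force: [-0.2, 1.2, 0.3]
gripper_width: -0.1
grip_force: 0.0
```

Call:
jog_arm([
  {"translation":[0.1,-0.18,-0.04],"delta_rot":[0,0,0],"fingers":0},
  {"translation":[0.2,-0.36,-0.09],"delta_rot":[0,0,0],"fingers":0},
  {"translation":[0.3,-0.55,-0.14],"delta_rot":[0,0,0],"fingers":0},
  {"translation":[0.3968,-0.7364,-0.1966],"delta_rot":[0,0,0],"fingers":0},
  {"translation":[0.3968,-0.7364,-0.1966],"delta_rot":[0,0,0],"fingers":0},
  {"translation":[0.3968,-0.7364,-0.1966],"delta_rot":[0,0,0],"fingers":0},
  {"translation":[0.3968,-0.7364,-0.1966],"delta_rot":[0,0,0],"fingers":0},
  {"translation":[0.3968,-0.7364,-0.1966],"delta_rot":[0,0,0],"fingers":0},
  {"translation":[0.3968,-0.7364,-0.1966],"delta_rot":[0,0,0],"fingers":0},
])

```text
time_s: 2.22
tcp_pos: [575.1, -245.9, 149.2]
orientation: [0.307, 0.952, 0.001, -0.001]
contact_force: [0.0, 0.8, 1.0]
gripper_width: 0.5
grip_force: 0.0
```

Call:
jog_arm([
  {"translation":[0,0,-0.08],"delta_rot":[0,0,0],"fingers":0},
  {"translation":[0,0,-0.15],"delta_rot":[0,0,0],"fingers":0},
  {"translation":[0,0,-0.15],"delta_rot":[0,0,0],"fingers":0},
  {"translation":[0,0,-0.15],"delta_rot":[0,0,0],"fingers":0},
])

```text
time_s: 2.72
tcp_pos: [576.2, -246.8, 76.9]
orientation: [0.307, 0.952, -0.0, 0.001]
contact_force: [0.2, 0.0, 0.6]
gripper_width: -0.3
grip_force: 0.0
```

```bash
python3 - <<'E'
from rig import sense,camera
from h import *
s=sense();print(s["time_s"],s["tcp_pos"],s["contact_force"])
c=camera("scene");np.savez("s1.npz",**c);t=camera("top");np.savez("t1.npz",**t)
a=t["pixels"][160:270,330:440,::-1];b=c["pixels"][180:290,295:405,::-1]
cv2.imwrite("pics/c1.png",np.hstack([cv2.resize(a,(400,400),interpolation=2),cv2.resize(b,(400,400),interpolation=2)]))
E
```

```text
2.725 [ 576.24738486 -246.7664104    76.90026937] [0.16439203 0.03790651 0.56043362]
```

View pics/c1.png

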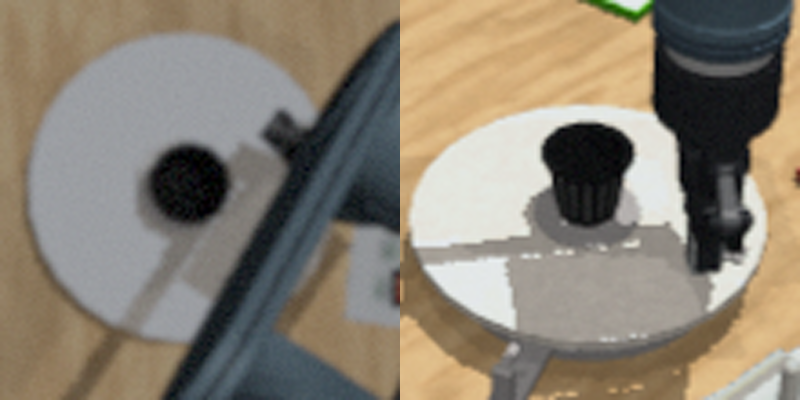

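The fingertip (scene px ~(379,254)) stands just behind the tab, over the plate and clear of everything. Next is the flick and the retreat.

Call:
jog_arm([
  {"translation":[0.014,0.0015,0],"delta_rot":[0,0,0],"fingers":0},
  {"translation":[0.041,0.007,0],"delta_rot":[0,0,0],"fingers":0},
  {"translation":[0.086,0.026,0],"delta_rot":[0,0,0],"fingers":0},
  {"translation":[0.139,0.071,0],"delta_rot":[0,0,0],"fingers":0},
  {"translation":[0.18,0.151,0],"delta_rot":[0,0,0],"fingers":0},
  {"translation":[0.18,0.248,0],"delta_rot":[0,0,0],"fingers":0},
  {"translation":[0.163,0.293,0.05],"delta_rot":[0,0,0],"fingers":0},
  {"translation":[0.14,0.33,0.15],"delta_rot":[0,0,0],"fingers":0},
  {"translation":[0.05,0.43,0.2],"delta_rot":[0,0,-0.04],"fingers":0},
  {"translation":[-0.05,0.51,0.2],"delta_rot":[0,0,-0.08],"fingers":0},
  {"translation":[-0.13,0.57,0.2],"delta_rot":[0,0,-0.12],"fingers":0},
  {"translation":[-0.19,0.615,0.2],"delta_rot":[0,0,-0.153],"fingers":0},
])

```text
time_s: 4.32
tcp_pos: [478.9, 62.0, 175.6]
orientation: [0.526, 0.851, 0.0, 0.0]
contact_force: [1.4, -0.2, 0.2]
gripper_width: -0.4
grip_force: 0.0
```

```bash
cat > tab.py <<'E'
from rig import sense,camera
from h import *
import sys
C=np.array([568.5,-147.7])
def tab():
    t0=sense()["time_s"];c=camera("top");hsv=cv2.cvtColor(c["pixels"],cv2.COLOR_RGB2HSV)
    m=(hsv[140:285,315:450,2]<110).astype(np.uint8)
    v,u=np.nonzero(m);P=ray(c,np.c_[u+315,v+140],70)[:,:2]-C;r=np.hypot(*P.T);k=(r>75)&(r<112)
    n=k.sum()
    if n<5:return t0,n,None,None
    p=np.median(P[k],0);return t0,n,np.hypot(*p),np.degrees(np.arctan2(p[1],p[0]))
if __name__=="__main__":
    for i in range(int(sys.argv[1])):
        print(*[None if x is None else round(float(x),3) for x in tab()])
    print(sense()["tcp_pos"])
E
python3 tab.py 6
```

```text
4.325 23.0 100.107 -175.136
4.375 30.0 98.657 -165.37
4.425 30.0 97.634 -154.95
4.475 28.0 97.084 -145.473
4.525 29.0 97.214 -135.044
4.575 27.0 96.767 -124.643
[482.02108592  59.69697998 175.47756584]
```

Call:
jog_arm([
  {"translation":[0,0,0],"delta_rot":[0,0,0],"fingers":0},
  {"translation":[0,0,0],"delta_rot":[0,0,0],"fingers":0},
  {"translation":[0,0,0],"delta_rot":[0,0,0],"fingers":0},
  {"translation":[0,0,0],"delta_rot":[0,0,0],"fingers":0},
  {"translation":[0,0,0],"delta_rot":[0,0,0],"fingers":0},
  {"translation":[0,0,0],"delta_rot":[0,0,0],"fingers":0},
  {"translation":[0,0,0],"delta_rot":[0,0,0],"fingers":0},
  {"translation":[0,0,0],"delta_rot":[0,0,0],"fingers":0},
])

```text
time_s: 5.62
tcp_pos: [480.5, 60.0, 175.1]
orientation: [0.525, 0.851, 0.0, 0.0]
contact_force: [0.4, 0.0, -0.4]
gripper_width: 0.2
grip_force: 0.0
```

```bash
python3 tab.py 5
```

```text
5.625 25.0 101.464 68.652
5.675 22.0 102.512 77.015
5.725 23.0 102.906 84.933
5.775 25.0 102.504 92.699
5.825 19.0 103.877 100.333
[480.44512322  60.03687528 175.00419629]
```

Call:
jog_arm([
  {"translation":[0,0,0],"delta_rot":[0,0,0],"fingers":0},
  {"translation":[0,0,0],"delta_rot":[0,0,0],"fingers":0},
  {"translation":[0,0,0],"delta_rot":[0,0,0],"fingers":0},
])

```text
time_s: 6.25
tcp_pos: [480.5, 60.0, 175.0]
orientation: [0.525, 0.851, -0.0, 0.0]
contact_force: [-0.2, -0.1, -0.2]
gripper_width: 0.1
grip_force: 0.0
```

```bash
python3 tab.py 8
```

```text
6.25 22.0 100.817 165.174
6.3 22.0 98.272 172.152
6.35 22.0 99.873 -179.855
6.4 25.0 97.698 -173.367
6.45 29.0 99.279 -167.053
6.5 28.0 98.061 -158.537
6.55 28.0 97.536 -151.32
6.6 29.0 98.604 -144.158
[480.46684039  60.02193345 175.01274499]
```

```bash
python3 - <<'E'
import numpy as np
from scipy.optimize import least_squares
D=np.array([[4.325,-175.136],[4.375,-165.37],[4.425,-154.95],[4.475,-145.473],[4.525,-135.044],[4.575,-124.643],[5.625,68.652],[5.675,77.015],[5.725,84.933],[5.775,92.699],[5.825,100.333],[6.25,165.174],[6.3,172.152],[6.35,180.145],[6.4,186.633],[6.45,192.947],[6.5,201.463],[6.55,208.68],[6.6,215.842]])
t=D[:,0]-4.325;th=np.radians(D[:,1])
def m(p,t,T0=0):  # dw=-a-b w ; + first-harmonic measurement error
    a,b,w,c=p[:4];b=max(b,1e-6);return c+ (w+a/b)*(1-np.exp(-b*t))/b-a/b*t
for bb in(0,.05,.1,.15,.2):
    f=lambda p:m([p[0],bb,p[1],p[2]],t)+p[3]*np.cos(m([p[0],bb,p[1],p[2]],t))+p[4]*np.sin(m([p[0],bb,p[1],p[2]],t))-th
    s=least_squares(lambda p:np.r_[f(p)/.01,p[3:]/.02],[.4,3.5,-3,0,0]);a,w,c=s.x[:3]
    tt=np.linspace(0,12,2401);y=m([a,bb,w,c],tt);k=y.argmax()
    P=[round(float(4.325+np.interp(np.radians(206.7-360+360*j),y[:k],tt[:k])),2) for j in range(3)]
    print(bb,a.round(3),w.round(3),s.x[3:].round(3),"cost",s.cost.round(2),"rest deg",np.degrees(y[k]).round(1),"t",4.325+tt[k].round(2),P)
E
```

```text
0 0.495 3.561 [0.028 0.009] cost 4.99 rest deg 560.0 t 11.515 [4.43, 6.53, 11.51]
0.05 0.346 3.573 [0.027 0.01 ] cost 4.89 rest deg 619.4 t 12.645 [4.43, 6.53, 10.39]
0.1 0.197 3.586 [0.025 0.012] cost 4.83 rest deg 709.8 t 14.684999999999999 [4.43, 6.53, 10.04]
0.15 0.049 3.599 [0.024 0.013] cost 4.78 rest deg 854.4 t 16.325 [4.43, 6.53, 9.84]
0.2 -0.1 3.613 [0.022 0.015] cost 4.76 rest deg 981.2 t 16.325 [4.43, 6.53, 9.69]
```

Call:
jog_arm([
  {"translation":[0,0,0],"delta_rot":[0,0,0],"fingers":0},
  {"translation":[0,0,0],"delta_rot":[0,0,0],"fingers":0},
  {"translation":[0,0,0],"delta_rot":[0,0,0],"fingers":0},
  {"translation":[0,0,0],"delta_rot":[0,0,0],"fingers":0},
  {"translation":[0,0,0],"delta_rot":[0,0,0],"fingers":0},
  {"translation":[0,0,0],"delta_rot":[0,0,0],"fingers":0},
  {"translation":[0,0,0],"delta_rot":[0,0,0],"fingers":0},
])

```text
time_s: 7.52
tcp_pos: [480.5, 60.0, 175.0]
orientation: [0.525, 0.851, 0.0, -0.0]
contact_force: [0.4, 0.8, 0.4]
gripper_width: -0.1
grip_force: 0.0
```

```bash
cat > fit.py <<'E'
import numpy as np,json,sys
from scipy.optimize import least_squares
D=np.array([[4.325,-175.136],[4.375,-165.37],[4.425,-154.95],[4.475,-145.473],[4.525,-135.044],[4.575,-124.643],[5.625,68.652],[5.675,77.015],[5.725,84.933],[5.775,92.699],[5.825,100.333],[6.25,165.174],[6.3,172.152],[6.35,180.145],[6.4,186.633],[6.45,192.947],[6.5,201.463],[6.55,208.68],[6.6,215.842]])
from tab import tab
from rig import sense
N=[]
for i in range(int(sys.argv[1])):
    r=tab()
    if r[3] is not None: N.append([r[0],r[3]%360+360*(r[0]>7.0)+360*(r[0]>7.0 and r[3]%360<0)]);print(r)
try: old=json.load(open("n.json"))
except Exception: old=[]
N=old+N;json.dump([list(map(float,x)) for x in N],open("n.json","w"))
N=np.array(N);N[:,1]=np.where((N[:,1]>=630),N[:,1]-360,N[:,1])
D=np.r_[D,N];t=D[:,0]-4.325;th=np.radians(D[:,1])
def m(p,t):
    a,b,w,c=p;b=b if abs(b)>1e-5 else 1e-5;return c+(w+a/b)*(1-np.exp(-b*t))/b-a/b*t
def f(p): y=m(p[:4],t);return np.r_[(y+p[4]*np.cos(y)+p[5]*np.sin(y)-th)/.01,p[4:]/.02]
s=least_squares(f,[.4,.03,3.5,-3,0,0]);tt=np.linspace(0,20,8001);y=m(s.x[:4],tt);k=y.argmax()
print("fit",s.x.round(3),s.cost.round(2),"rest",np.degrees(y[k]).round(1),4.325+tt[k])
for A in(450,480,500,520,530,540,550,560,566.7):
    if y[k]>np.radians(A):
        T=np.interp(np.radians(A),y[:k],tt[:k]);print(A,round(4.325+T,2),"w",round(float(np.interp(T,tt[:-1],np.diff(y)/tt[1])),2))
print("now",sense()["time_s"])
E
python3 fit.py 4
```

```text
(7.525, np.int64(25), np.float64(98.67376821007231), np.float64(-22.630222260432106))
(7.575, np.int64(23), np.float64(97.57225779890953), np.float64(-16.012980217760372))
(7.625, np.int64(25), np.float64(98.24162318623314), np.float64(-10.88975168311599))
(7.675, np.int64(25), np.float64(96.7421979971603), np.float64(-4.474937847796724))
fit [ 0.154  0.116  3.596 -3.038  0.023  0.012] 5.42 rest 742.9 15.635000000000002
450 8.58 w 1.68
480 8.91 w 1.57
500 9.14 w 1.49
520 9.38 w 1.41
530 9.5 w 1.37
540 9.63 w 1.33
550 9.76 w 1.29
560 9.9 w 1.25
566.7 10.0 w 1.22
now 7.725
```

```bash
python3 - <<'E'
from h import *
c=np.load("s1.npz");K,R,t=c["camera_matrix"],c["R"],c["t"];d=c["depth"]
v,u=np.mgrid[225:262,365:405];z=d[225:262,365:405];uv=np.c_[u.ravel(),v.ravel(),np.ones(u.size)]
P=((np.linalg.inv(K)@uv.T).T*z.ravel()[:,None]-t)@R
k=(z.ravel()>0)&(np.hypot(P[:,0]-576.2,P[:,1]+246.8)<35)&(P[:,2]>52)&(P[:,2]<100)
P=P[k]-[576.2,-246.8,0]
# tool axes then: quat [.307,.952,0,0]
n=np.array([.307,.952]);X=np.array([2*n[0]**2-1,2*n[0]*n[1]]);Y=np.array([2*n[0]*n[1],2*n[1]**2-1])
print(X,Y)
for lo in range(52,100,6):
    q=P[(P[:,2]>=lo)&(P[:,2]<lo+6)]
    if len(q):print(lo,len(q),"x",np.percentile(q[:,:2]@X,[2,25,75,98]).round(1),"y",np.percentile(q[:,:2]@Y,[2,25,75,98]).round(1))
cv2.imwrite("pics/tip.png",cv2.resize(c["pixels"][215:265,360:410,::-1],(500,500),interpolation=0))
E
```

```text
[-0.811502  0.584528] [0.584528 0.812608]
52 2 x [-26.2 -25.1 -22.8 -21.8] y [20.9 21.3 22.1 22.5]
58 10 x [-9.8 -3.2  5.7  9.4] y [-10.   -7.9  -6.3  -3.8]
64 14 x [-10.3  -6.    8.    9.8] y [-14.5 -12.9  -6.8  -3.2]
70 17 x [-9.8 -1.6  6.7  9.5] y [-16.3 -14.5  -9.1   0.9]
76 21 x [-11.7  -5.5   6.4   9.5] y [-16.5 -14.8  -8.   -2.9]
82 20 x [-10.1  -3.8   7.4  10.3] y [-16.4 -14.5  -7.1   2.6]
88 13 x [-7.6 -3.1  9.2 10.3] y [-16.3 -15.3  -8.    1.4]
94 2 x [ 9.6  9.8 10.4 10.6] y [-11.5  -7.5   1.2   5.2]
```

View pics/tip.png

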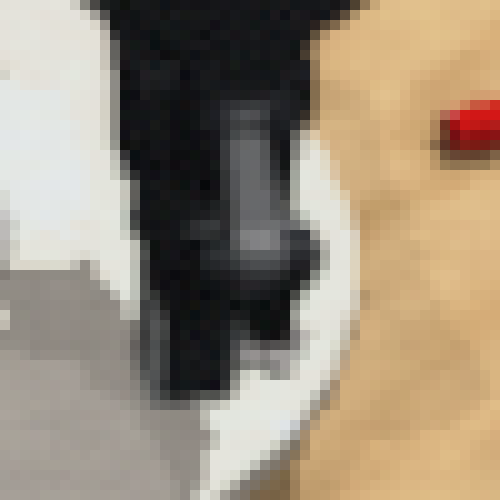

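The fingertip is 22 mm wide along tool x with its tip at z≈58 (tip at crop (190,395)), as expected. Next I work out the brake poses.

```bash
python3 - <<'E'
import numpy as np
C=np.array([568.5,-147.7])
def pose(phi):
    a=np.radians(207+phi);return C+100*np.array([np.cos(a),np.sin(a)])+14*np.array([-np.sin(a),np.cos(a)])
S=pose(-30);print(S,(S-[480.46,60.03])/500,-100/500,-30/180)
for p in(-30,-24.5,-19.5,-15,-11,-7.5,-4.7,-2.5,-1,-.2,0):print(p,((pose(p)-S)/500).round(4),round((p+30)/180,4))
E
```

```text
[ 467.90434314 -156.44721786] [-0.02511131 -0.43295444] -0.2 -0.16666666666666666
-30 [0. 0.] 0.0
-24.5 [ 0.0026 -0.0192] 0.0306
-19.5 [ 0.0066 -0.0364] 0.0583
-15 [ 0.0114 -0.0515] 0.0833
-11 [ 0.0167 -0.0645] 0.1056
-7.5 [ 0.022  -0.0757] 0.125
-4.7 [ 0.0268 -0.0843] 0.1406
-2.5 [ 0.0308 -0.0909] 0.1528
-1 [ 0.0337 -0.0953] 0.1611
-0.2 [ 0.0353 -0.0977] 0.1656
0 [ 0.0357 -0.0983] 0.1667
```

Call:
jog_arm([
  {"translation":[-0.006,-0.1,-0.03],"delta_rot":[0,0,-0.05],"fingers":0},
  {"translation":[-0.012,-0.2,-0.06],"delta_rot":[0,0,-0.1],"fingers":0},
  {"translation":[-0.018,-0.3,-0.1],"delta_rot":[0,0,-0.15],"fingers":0},
  {"translation":[-0.0251,-0.39,-0.15],"delta_rot":[0,0,-0.1667],"fingers":0},
  {"translation":[-0.0251,-0.433,-0.2],"delta_rot":[0,0,-0.1667],"fingers":0},
  {"translation":[-0.0251,-0.433,-0.2],"delta_rot":[0,0,-0.1667],"fingers":0},
  {"translation":[-0.0251,-0.433,-0.2],"delta_rot":[0,0,-0.1667],"fingers":0},
])

```text
time_s: 8.6
tcp_pos: [468.0, -156.0, 75.4]
orientation: [0.727, 0.686, 0.0, -0.0]
contact_force: [-0.9, 0.4, 0.3]
gripper_width: -0.0
grip_force: 0.0
```

```bash
python3 fit.py 5; python3 -c "
from rig import sense;s=sense();print(s['tcp_pos'],s['orientation'])"
```

```text
(8.6, np.int64(541), np.float64(88.51545184840596), np.float64(-165.49403103402489))
(8.65, np.int64(532), np.float64(88.49066141140604), np.float64(-165.5101867655547))
(8.7, np.int64(536), np.float64(88.62821152311786), np.float64(-165.53316562741665))
(8.75, np.int64(534), np.float64(88.63428392666314), np.float64(-165.5179588110335))
(8.8, np.int64(525), np.float64(88.61860558299175), np.float64(-165.51128585372768))
fit [-15.947   5.849   7.539  -3.417  -0.248   0.317] 1544.49 rest 2975.8 24.325
450 8.16 w 2.73
480 8.35 w 2.73
500 8.48 w 2.73
520 8.61 w 2.73
530 8.67 w 2.73
540 8.73 w 2.73
550 8.8 w 2.73
560 8.86 w 2.73
566.7 8.9 w 2.73
now 8.85
[ 468.44160751 -155.83843623   75.84894851] [7.26781907e-01 6.86867873e-01 2.27207646e-04 7.29784303e-04]
```

```bash
python3 - <<'E'
import json;N=json.load(open("n.json"))[:4];json.dump(N,open("n.json","w"))
s=open("tab.py").read().replace("(r<112)","(r<112)&(np.degrees(np.arctan2(P[:,1],P[:,0]))>70)&(np.degrees(np.arctan2(P[:,1],P[:,0]))<150)");open("tab.py","w").write(s)
E
python3 fit.py 3
```

```text
(8.85, np.int64(20), np.float64(102.28982845135751), np.float64(109.25556032342409))
(8.9, np.int64(16), np.float64(100.86681545405594), np.float64(113.70505588747885))
(8.95, np.int64(15), np.float64(101.92564808088507), np.float64(116.90193198435128))
fit [ 0.356  0.043  3.559 -3.029  0.03   0.012] 6.14 rest 624.3 12.642500000000002
450 8.63 w 1.56
480 8.98 w 1.41
500 9.24 w 1.31
520 9.52 w 1.19
530 9.67 w 1.13
540 9.83 w 1.07
550 10.0 w 1.0
560 10.18 w 0.93
566.7 10.31 w 0.87
now 9.0
```

Call:
jog_arm([
  {"translation":[0,0,0],"delta_rot":[0,0,0],"fingers":0},
  {"translation":[0,0,0],"delta_rot":[0,0,0],"fingers":0},
  {"translation":[0,0,0],"delta_rot":[0,0,0],"fingers":0},
  {"translation":[0,0,0],"delta_rot":[0,0,0],"fingers":0},
  {"translation":[0,0,0],"delta_rot":[0,0,0],"fingers":0},
  {"translation":[0.0026,-0.0192,0],"delta_rot":[0,0,0.0306],"fingers":0},
  {"translation":[0.0066,-0.0364,0],"delta_rot":[0,0,0.0583],"fingers":0},
  {"translation":[0.0114,-0.0515,0],"delta_rot":[0,0,0.0833],"fingers":0},
  {"translation":[0.0167,-0.0645,0],"delta_rot":[0,0,0.1056],"fingers":0},
  {"translation":[0.022,-0.0757,0],"delta_rot":[0,0,0.125],"fingers":0},
  {"translation":[0.0268,-0.0843,0],"delta_rot":[0,0,0.1406],"fingers":0},
  {"translation":[0.0308,-0.0909,0],"delta_rot":[0,0,0.1528],"fingers":0},
  {"translation":[0.0337,-0.0953,0],"delta_rot":[0,0,0.1611],"fingers":0},
  {"translation":[0.0353,-0.0977,0],"delta_rot":[0,0,0.1656],"fingers":0},
  {"translation":[0.0357,-0.0983,0],"delta_rot":[0,0,0.1667],"fingers":0},
  {"translation":[0.0357,-0.0983,0],"delta_rot":[0,0,0.1667],"fingers":0},
  {"translation":[0.0357,-0.0983,0],"delta_rot":[0,0,0.1667],"fingers":0},
  {"translation":[0.0357,-0.0983,0],"delta_rot":[0,0,0.1667],"fingers":0},
])

```text
time_s: 11.25
tcp_pos: [485.7, -205.5, 75.0]
orientation: [0.525, 0.851, 0.0, -0.0]
contact_force: [-0.7, -0.1, 1.1]
gripper_width: -0.3
grip_force: 0.0
```

```bash
python3 - <<'E'
from rig import sense,camera
from h import *
s=sense();print(s["time_s"],s["tcp_pos"],s["contact_force"])
c=camera("scene");np.savez("s2.npz",**c)
b=c["pixels"][190:300,280:400,::-1]
cv2.imwrite("pics/c2.png",cv2.resize(b,(655,600),interpolation=2))
E
```

```text
11.25 [ 485.73885349 -205.52197581   75.02694468] [-0.69572209 -0.0785909   1.12269987]
```

View pics/c2.png

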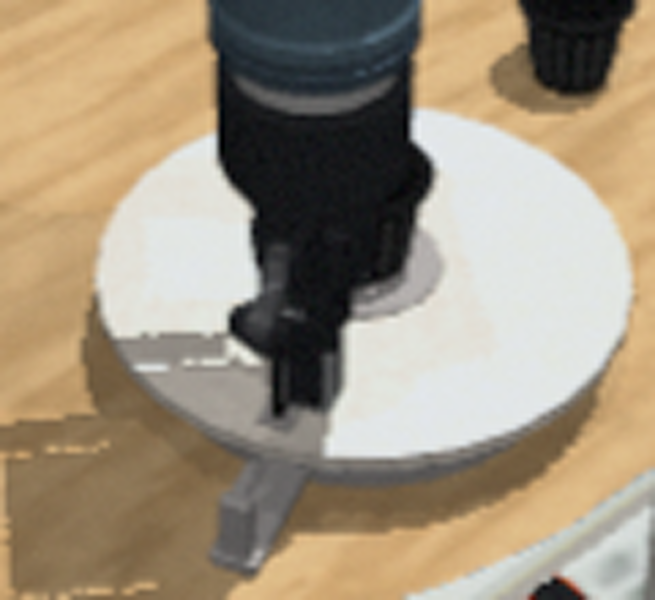

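The tab (base at crop px (275,418)) rests against the fingertip, in line with the pointer. I back the hand off along the tangent, then lift it.

Call:
jog_arm([
  {"translation":[0,0,0],"delta_rot":[0,0,0],"fingers":0},
  {"translation":[0.005,-0.01,0],"delta_rot":[0,0,0],"fingers":0},
  {"translation":[0.014,-0.028,0],"delta_rot":[0,0,0],"fingers":0},
  {"translation":[0.026,-0.05,0],"delta_rot":[0,0,0],"fingers":0},
  {"translation":[0.026,-0.05,0.05],"delta_rot":[0,0,0],"fingers":0},
  {"translation":[0.026,-0.05,0.15],"delta_rot":[0,0,0],"fingers":0},
  {"translation":[0.026,-0.05,0.25],"delta_rot":[0,0,0],"fingers":0},
  {"translation":[0.02,0.1,0.3],"delta_rot":[0,0,0],"fingers":0},
  {"translation":[0.01,0.22,0.3],"delta_rot":[0,0,0],"fingers":0},
  {"translation":[0,0.35,0.3],"delta_rot":[0,0,0],"fingers":0},
  {"translation":[0,0.5,0.3],"delta_rot":[0,0,0],"fingers":0},
  {"translation":[0,0.5,0.3],"delta_rot":[0,0,0],"fingers":0},
  {"translation":[0,0.5,0.3],"delta_rot":[0,0,0],"fingers":0},
  {"translation":[0,0.5,0.3],"delta_rot":[0,0,0],"fingers":0},
])

```text
time_s: 13.05
tcp_pos: [486.3, 43.5, 225.1]
orientation: [0.525, 0.851, -0.0, 0.0]
contact_force: [0.0, 0.1, 0.0]
gripper_width: 0.0
grip_force: 0.0
```

```bash
python3 - <<'E'
from rig import sense,camera
from h import *
s=sense();print(s["time_s"],s["tcp_pos"])
C=np.array([568.5,-147.7]);o=[]
for n in("top","scene"):
    c=camera(n);hsv=cv2.cvtColor(c["pixels"],cv2.COLOR_RGB2HSV);m=hsv[...,2]<(110 if n=="top" else 70)
    v,u=np.nonzero(m);P=ray(c,np.c_[u,v],70 if n=="top" else 64)[:,:2]-C;r=np.hypot(*P.T);th=np.degrees(np.arctan2(P[:,1],P[:,0]))
    k=(r>80)&(r<118)&(abs(th+153)<20);p=P[k].mean(0);print(n,k.sum(),np.hypot(*p),np.degrees(np.arctan2(p[1],p[0])))
    if n=="top":o.append(cv2.resize(c["pixels"][210:270,365:425,::-1],(400,400),interpolation=2))
    else:o.append(cv2.resize(c["pixels"][235:300,295:360,::-1],(400,400),interpolation=2))
cv2.imwrite("pics/end.png",np.hstack(o))
E
```

```text
13.05 [486.27237106  43.52137596 225.06065749]
top 29 98.08217968330989 -154.69694723645884
scene 38 98.82766683907712 -152.91331798454087
```

View pics/end.png

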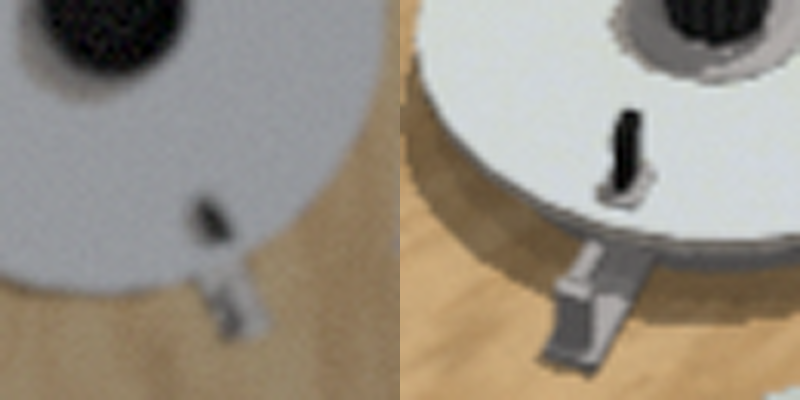

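The tab (top crop (211,220), scene crop (627,150)) stands in line with the pointer upright, within about half a degree in both views. The hand is clear.

```bash
python3 -c "
from rig import sign_off;print(sign_off())"
```

```text
the job is handed in; nothing more can be done
None
```

Job handed in at about 13 s: the plate was flicked counter-clockwise, passed the pointer twice untouched, and was braked by fingertip on its third pass so the tab rests within about half a degree of the pointer, hand clear.

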